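Open a tight sweet jar in a one-handed clamping board

TASK

Turn the crank of the white clamping board until its sliding jaw grips the jar of sweets firmly and the jar cannot turn. Then unscrew the jar's tight steel lid until its threads come free, lift it straight off and finish while still holding it in the gripper, level and still, over the jar and about a finger's width clear of the mouth. The jar must stay standing, clamped on the board, and the other things must stay where they are.

Things in the scene. Friction and masses are not known exactly. Their poses are not given: they have to be found in the camera images.
- board: Fixed one-handed clamping board: white plate 320 x 320 mm, top at z 26 mm, held by suction feet. Origin on the table; z up; +y runs along the clamp screw from the crank to the fixed jaw (grey, rubber V pads, top at z 88 mm), which seats the jar with its axis at x 0, y 60. Nut block at y -168 to -138, top at z 90. Screw axis at x 0, z 71, along y.
- jaw: Sliding jaw, grey plastic with a flat rubber pad, 120 wide, 64 tall above the board's top. Origin: middle of the pad's foot, at board x 0, y 9 mm + 1.59 mm per radian of crank, z 26; axes as the board's. The pad faces the fixed jaw (+y). It touches a jar seated in the V at y 27. The screw is self-locking: the jaw stays where the crank is left.
- crank (a joint): Crank angle, rad, grows clockwise as seen from the crank's end, which closes the jaw, 10 mm a turn; 0 = jaw fully back, knob straight up. At angle q the knob's axis is at board x 32 sin q, z 71 + 32 cos q (mm). Starts at 0.2 to 6.2; a seated jar is touched at about 11.3. Free running takes about 0.25 N m (8 N at the knob); then it stiffens steeply: 14 N or more at the knob clamps firmly.
- crank_knob (a point): Middle of the crank's knob: a black sleeve 19 mm across, 45 mm long, parallel to the screw, 32 mm off the screw axis, spinning freely on its pin (so it can be pinched from above all the way round). At board y -231 mm + 1.59 mm per radian of crank. The crank arm's face lies 31 mm towards the board from this point, the knob's free end 19 mm the other way.
- jar: Loose glass jar of boiled sweets standing on the board between the jaws, 0.26 to 0.42 kg, 66 mm across up to 72 mm height, then a neck 48 across; mouth at 96 mm. Origin at the centre of its underside, z up; yaw is arbitrary. Unclamped it turns with the lid.
- lid: Steel twist-off lid on the jar, 60 mm across, 14 mm high. Origin at the centre of its lower rim, z up; seated, it lies 84.8 mm above the jar's origin (top at 98.8). Breaking it loose takes 0.5 to 0.8 N m anticlockwise (from above). Three lugs come free after 0.9 to 1.2 rad, the lid rising 2.5 mm on the way; past 1.55 rad the next threads block it. It then lifts off.
- dish: Bystander on the board: white ceramic bowl, 84 mm across, 34 high. Origin under its centre.
- spoon: Bystander on the board: steel teaspoon 140 mm long, lying along its own x. Origin under its middle.
- mug: Bystander: blue mug, 80 mm across, 95 high. Origin under its centre.
- shell: Bystander: pale seashell, about 68 mm long, 60 high. Origin under its middle.
- remote_long: Bystander in the brass tray: black remote control 165 x 42 x 18 mm. Origin under its centre.
- remote_short: Bystander in the brass tray: black remote control 95 x 36 x 18 mm. Origin under its centre.

How it is judged:
By the outcome, as a careful person would: the job done as asked, in the order asked, and still so for the second after the job is handed in, while the arm keeps its last pose, push and grip.
It also fails if it takes over 58 s, if anything falls off the work surface, if the arm or the gripper's body presses on something with over 40 N, if the wrist force passes 120 N, or if a joint passes its speed limit or range.

ROBOT

A 6-joint arm with a two-finger parallel gripper is mounted at the origin on the work surface. World frame = base frame: x ahead of the robot, y to its left, z up, the work surface at z = 0. Lengths are in m, angles in rad, forces in N, time in s.
With the tool pointing down it reaches from about 0.3 to 0.75 m from the base axis. Payload 8.5 kg.
Tool frame: the origin (TCP) lies at the very end of the fingers, on their centre line; the grasp point (between the pads) lies 19 mm behind it; z points along the fingers, y is the line along which they close (so a half turn about z gives the same grasp; the last joint's range is limited). The gripper opens to 88 mm and grips with 3 to 60 N. Pads are 18 mm wide; open, the fingers measure 123 mm over their backs; the gripper's body (75 mm by 187 mm) begins 45 mm behind the grasp point.
Start: joints at [1.087, 0.381, 1.297, -0, 1.464, -0.215], TCP at [0.146, 0.53, 0.239] pointing down, gripper open.
Joint ranges: [-3.11, 3.11], [-0.89, 2.33], [0.22, 2.48], [-1.42, 4.56], [0.17, 2.85], [-2.88, 2.88]. Speed limits (rad/s): [2.39, 2.39, 3.14, 3.14, 3.14, 3.14].

INTERFACE

Orientations are given as a unit quaternion [x, y, z, w].
In Python, from plant import * gives the robot as it stands.
- The arm moves only by the tool arm_command, never from a script. Its argument "moves" is a list of rows, each a list of 2 entries, a list of its own where there are three numbers: the shift along the world's x, y, z in mm, then the turn about the world's z in rad. A call has 1 to 5 rows; each row shifts and turns the commanded pose from where the row before left it; what a row does not reach is not made up. A row lasts 1/12 s, in which the tool goes at most 41.7 mm and 7.16 degrees, less where a joint would pass 70% of its speed; a pose out of reach is approached as far as the arm can. A call with a gripper value outside its range is refused whole. "hand" is the finger opening in mm, from 0 to 88.1, set as the call begins (left out, the last holds). The fingers move at their own pace and stop on an object; "squeeze" is the grip in N (left out, the last holds). Time passes only in rows, so rows that do not move let the fingers close. It gives the time, the measured TCP pose, the force, the opening and the grip force at its end, in the units of the state.
- sense(): the state, without advancing time (a new reading comes with each control period).
- grab_frame(name): name is "side" or "top"; returns a dict with "img" (480x640x3 uint8, red, green, blue), "K" (3x3 intrinsics, pixels), "R" (3x3) and "t" (3): a world point X has camera coordinates R X + t. Camera axes: x right, y down, z forward; pixel columns grow to the right and rows downward; lengths in m; the calibration is good to about 2 mm. A picture is of the moment at which its call begins. There is no depth.
- finish_job(): hands the job in; it is judged then, once.
Trained networks look in the newest picture that a camera, given by its name, has taken for a name from the list of things; names that differ only in an ending like _2 or _b are one class to them, and where a whole thing is asked for, a point or a joint stands for the part that bears it (a point fixed in the world has none). Each returns a list of dicts, best first, with "p" (0 to 1); they miss things now and then, are a little off and sometimes report something else, mostly with a low value. They report only what shows in the picture. A call takes as long as a camera call.
- boxes_of(camera, target): "box" ([left, top, width, height] in pixels, round what is visible of it).
- mark_of(camera, target): "uv" ([column, row] in pixels: a listed point, or the origin of a listed thing).
The state is a dict: "clock": time; "joint_positions": joint angles; "joint_vel": joint speeds; "effort": joint torques, N m; "position": TCP position; "orientation": TCP orientation; "wrist_force": force on the tool from outside, world axes, zero at the start; "wrist_torque": the same for the moment, N m; "width": opening from 0.0 (shut) to 1.0 (fully open); "finger_force": force on a finger pad.
Only numpy, scipy, OpenCV 4.12 (cv2) and the standard library are available. Lean on these libraries where they do the work, as an engineer would, in place of code of your own. Each camera call takes 0.05 s, during which the arm holds its last target. There are 200 camera calls.

## Working session

There is one attempt and no reset: what is moved stays moved. The work goes in short steps, Python scripts to look and compute and a tool call to move; the robot and the scene stay as the last step left them, time stands still between calls to the robot, and variables do not carry over. Pictures are saved under pics/ and viewed, at most 13 in all, crops included, and the job is handed in when it is done.

Besides the shell and the picture viewer there is one more tool, called as name(argument=value, ...) on one line, values as JSON. arm_command: Moves the arm, as the interface text tells. Its arguments: {"type":"object","properties":{"moves":{"type":"array","items":{"type":"array"}},"hand":{"type":"number"},"squeeze":{"type":"number"}},"required":["moves"]}

```bash
mkdir -p pics
cat > h.py <<'E'
from plant import *
import numpy as np, cv2
def ray(f,uv):
    K,R,t=map(np.array,(f["K"],f["R"],f["t"])); d=R.T@np.linalg.solve(K,[uv[0],uv[1],1.]); return -R.T@t,d
def at_z(f,uv,z):
    o,d=ray(f,uv); return o+d*(z-o[2])/d[2]
def tri(fs,uvs):
    A=np.zeros((3,3));b=np.zeros(3)
    for f,uv in zip(fs,uvs):
        o,d=ray(f,uv); d/=np.linalg.norm(d); P=np.eye(3)-np.outer(d,d); A+=P;b+=P@o
    X=np.linalg.solve(A,b); return X
def proj(f,X):
    p=np.array(f["K"])@(np.array(f["R"])@np.array(X)+np.array(f["t"])); return p[:2]/p[2]
E
python3 - <<'E'
from h import *
fs={c:grab_frame(c) for c in("side","top")}
for c in fs: cv2.imwrite(f"pics/a_{c}.png",fs[c]["img"][:,:,::-1]); o,d=ray(fs[c],(320,240)); print(c,o.round(3),d.round(3))
for n in "board jaw crank_knob jar lid dish spoon mug shell".split():
    m={c:mark_of(c,n) for c in fs}
    print(n,[(c,np.round(m[c][0]["uv"],1).tolist(),round(m[c][0]["p"],2)) for c in m if m[c]], end=" ")
    if all(m.values()):
        X=tri([fs[c] for c in fs],[m[c][0]["uv"] for c in fs]); print(X.round(4),[np.round(proj(fs[c],X)-m[c][0]["uv"],1).tolist() for c in fs])
    else: print()
s=sense(); print({k:np.round(s[k],3).tolist() for k in s})
E
```

```text
side [-0.186 -0.718  0.735] [ 0.563  0.629 -0.537]
top [0.266 0.077 1.302] [ 0.185 -0.002 -0.983]
board [('side', [327.3, 257.5], 0.97), ('top', [322.5, 227.9], 0.91)] [ 0.5439  0.0674 -0.0038] [[-0.3, 0.0], [0.2, -0.2]]
jaw [('side', [320.5, 247.2], 0.83), ('top', [319.3, 226.0], 0.92)] [0.5367 0.0793 0.0277] [[2.1, -0.4], [-1.3, 1.9]]
crank_knob [('side', [399.7, 276.6], 0.71), ('top', [414.8, 205.7], 0.46)] [ 0.5849 -0.1563  0.0463] [[2.5, -0.6], [-1.6, 1.9]]
jar [('side', [316.0, 243.2], 0.64), ('top', [302.6, 225.7], 0.52)] [0.5453 0.1175 0.0163] [[-0.3, 0.0], [0.2, -0.3]]
lid [('side', [314.8, 216.5], 0.79), ('top', [300.6, 218.6], 0.77)] [0.5428 0.1206 0.101 ] [[0.2, -0.0], [-0.1, 0.2]]
dish [('side', [353.4, 235.2], 0.76), ('top', [319.5, 180.1], 0.6)] [0.659  0.0788 0.019 ] [[1.7, -0.3], [-1.1, 1.5]]
spoon [('side', [304.8, 268.9], 0.5), ('top', [336.5, 272.0], 0.81)] [0.4299 0.031  0.0295] [[-1.8, 0.2], [1.1, -1.5]]
mug [('side', [433.1, 396.7], 0.95), ('top', [513.1, 282.3], 0.84)] [ 0.4016 -0.4075 -0.0056] [[2.9, -0.5], [-1.5, 1.6]]
shell [('side', [207.0, 248.2], 0.64), ('top', [224.3, 318.7], 0.86)] [ 0.3135  0.3098 -0.0056] [[0.2, -0.0], [-0.1, 0.2]]
{'clock': 1.0, 'joint_positions': [1.087, 0.381, 1.297, -0.0, 1.464, -0.215], 'joint_vel': [-0.0, 0.001, 0.001, 0.0, 0.001, -0.001], 'effort': [-0.002, -43.78, -22.474, 0.071, 0.031, -0.0], 'position': [0.146, 0.53, 0.239], 'orientation': [0.134, 0.991, 0.0, 0.0], 'wrist_force': [-0.438, 0.401, -0.03], 'wrist_torque': [-0.053, 0.006, -0.02], 'finger_force': 0.0, 'width': 0.997}
```

View pics/a_side.png

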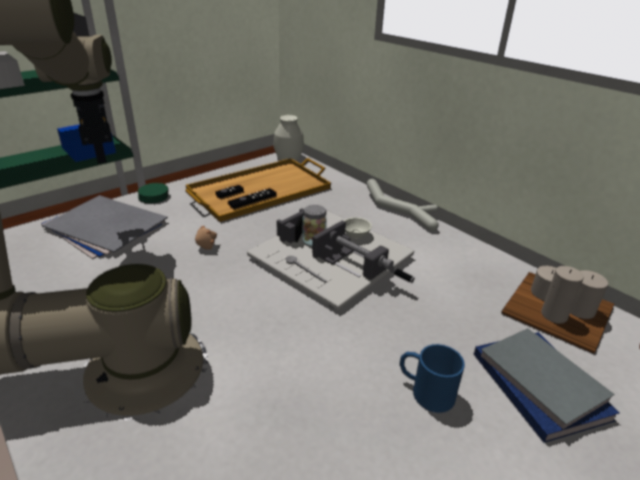

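View pics/a_top.png

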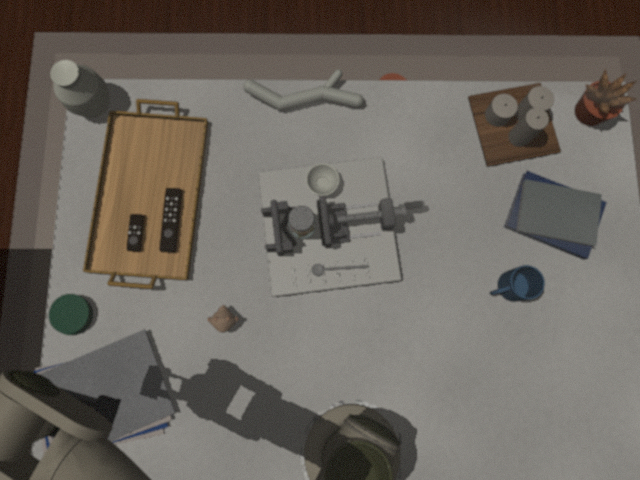

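The side view shows the board at about (330,255) with its crank knob at (400,275). In the top view the board's corners are near (260,170), (384,158), (401,280) and (272,294), the knob is at (414,206) and the jar lid is at (302,219). Next I'll get the board's yaw and the crank angle.

Run:
```python
from h import *
from scipy.optimize import least_squares
fs={c:grab_frame(c) for c in("side","top")}
for c in fs: print(c,"knob",boxes_of(c,"crank_knob")[:2],boxes_of(c,"board")[:1])
f=fs["top"]
g=cv2.cvtColor(f["img"],cv2.COLOR_RGB2GRAY)
# edges fit: maximise contrast across board outline, top at z .026
def pts(p,off):
    h=.16+off; l=np.linspace(-.14,.14,57)
    L=np.concatenate([np.c_[l,0*l+h],np.c_[l,0*l-h],np.c_[0*l+h,l],np.c_[0*l-h,l]])
    c,s=np.cos(p[2]),np.sin(p[2]); return np.c_[p[0]+c*L[:,0]-s*L[:,1],p[1]+s*L[:,0]+c*L[:,1],0*L[:,0]+.026]
def samp(P):
    K,R,t=map(np.array,(f["K"],f["R"],f["t"])); q=(K@(R@P.T+t[:,None])).T; q=(q[:,:2]/q[:,2:]).astype(np.float32)
    return cv2.remap(g,q[:,0][None],q[:,1][None],cv2.INTER_LINEAR)[0].astype(float)
best=max(((np.clip(samp(pts((x,y,a),-.004))-samp(pts((x,y,a),.004)),-10,25).mean(),x,y,a) for x in np.arange(.53,.56,.002) for y in np.arange(.05,.085,.002) for a in np.arange(-.0,.16,.01)))
print("board",np.round(best,4))
for c,uv in (("tl",(260,168)),("tr",(384,158)),("br",(401,281)),("bl",(272,294))): print(c,at_z(f,uv,.026).round(3))
img=f["img"][130:310,240:440,::-1]; a=cv2.resize(img,None,fx=3,fy=3,interpolation=cv2.INTER_CUBIC)
cv2.imwrite("pics/b_top.png",a)
img=fs["side"]["img"][190:310,235:425,::-1]; cv2.imwrite("pics/b_side.png",cv2.resize(img,None,fx=4,fy=4,interpolation=cv2.INTER_CUBIC))
```

```text
side knob [{'box': [393.3, 274.6, 13.6, 6.7], 'p': 0.46}] [{'box': [247.3, 209.9, 171.1, 102.0], 'p': 0.87}]
top knob [{'box': [404.5, 199.7, 14.5, 11.8], 'p': 0.71}, {'box': [207.7, 304.3, 26.5, 27.8], 'p': 0.21}] [{'box': [258.3, 158.5, 166.5, 133.1], 'p': 0.63}]
board [10.9868  0.548   0.056   0.14  ]
tl [0.692 0.228 0.026]
tr [ 0.721 -0.089  0.026]
br [ 0.405 -0.124  0.026]
bl [0.372 0.19  0.026]
```

View pics/b_top.png

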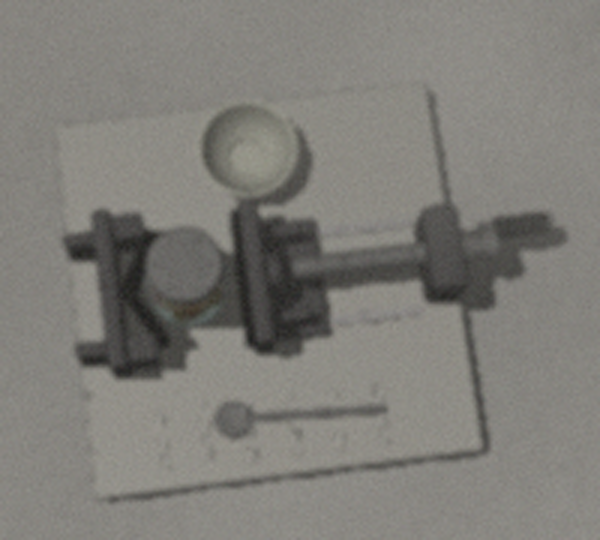

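View pics/b_side.png

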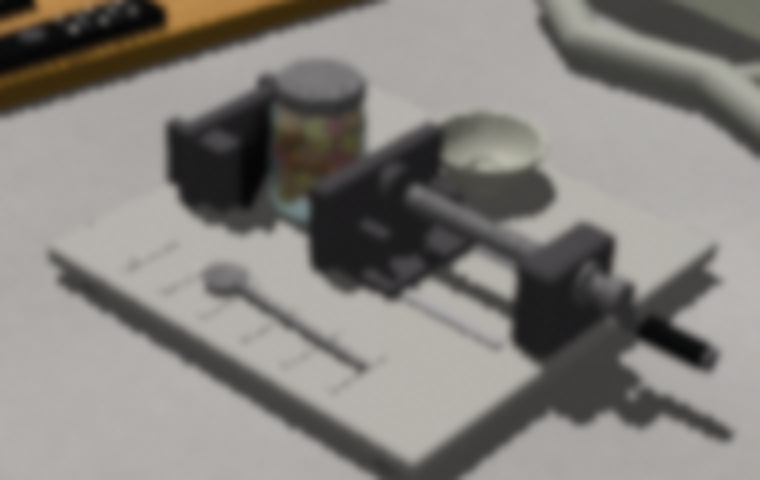

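The crops give board corners in full-image pixels of about (260,171.7), (382.7,158.3), (402.3,280.7) and (273.3,296.7). The knob's black sleeve is centred near (414.5,205.5) in the top view and (404,275) in the side view. It is to the +x side and low, so q should be around 1.5–2.5. I'll fit it.

```bash
cat >> h.py <<'E'
def bw(b,P):
    c,s=np.cos(b[2]),np.sin(b[2]); return np.array([b[0]+c*P[0]-s*P[1],b[1]+s*P[0]+c*P[1],P[2]])
def knob(q,o=0): return (.032*np.sin(q),-.231+.00159*q+o,.071+.032*np.cos(q))
E
python3 - <<'E'
from h import *
from scipy.optimize import least_squares
fs={c:grab_frame(c) for c in("side","top")}
C=[(-.16,.16),(.16,.16),(.16,-.16),(-.16,-.16)]
top=[(273.3,296.7),(260,171.7),(382.7,158.3),(402.3,280.7)]
# side crop corners: left (x-,y+) , right (x+,y-), front (x-,y-)
sd={(-.16,.16):(235+48/4,190+252/4),(.16,-.16):(235+716/4,190+243/4),(-.16,-.16):(235+412/4,190+465/4)}
def res(b):
    r=[proj(fs["top"],bw(b,(*c,.026)))-np.array(u) for c,u in zip(C,top)]
    r+=[proj(fs["side"],bw(b,(*c,.026)))-np.array(u) for c,u in sd.items()]
    return np.concatenate(r)
s=least_squares(res,[.547,.051,.107],loss="soft_l1"); b=s.x; print("board",b.round(4),s.fun.round(1))
for q in np.arange(.2,6.3,.4):
    print(round(q,1),*[np.r_[proj(fs[c],bw(b,knob(q,.0))),proj(fs[c],bw(b,knob(q,-.019)))].round(1) for c in fs])
# jaw's pad top edge ends & lid
for q in (0,1,2,3,4): print(q,[proj(fs["top"],bw(b,(x,.009+.00159*q,.090))).round(1) for x in(-.06,.06)])
for u in ((302.3,217.5),): print("lid top",at_z(fs["top"],u,.1248))
print("seat",bw(b,(0,.06,.1108)), proj(fs["top"],bw(b,(0,.06,.1248))),proj(fs["side"],bw(b,(0,.06,.1248))))
print([ (c,boxes_of(c,"lid")[:1]) for c in fs])
E
```

```text
board [0.5434 0.051  0.1261] [-1.   0.5 -1.   0.2  0.7 -0.9  0.1  0.3 -1.  -1.6  1.7  0.1  0.6  0.9]
0.2 [410.2 261.8 417.3 265.1] [426.3 204.4 434.2 203.4]
0.6 [412.5 261.3 419.5 264.7] [424.8 200.2 432.6 199.2]
1.0 [413.8 262.8 420.8 266.2] [423.2 197.6 431.  196.7]
1.4 [414.  266.  420.9 269.3] [421.7 197.1 429.4 196.2]
1.8 [412.9 270.3 419.8 273.7] [420.4 198.7 428.1 197.8]
2.2 [410.9 275.1 417.7 278.4] [419.6 202.  427.2 201.1]
2.6 [408.  279.5 414.8 283. ] [419.3 206.6 426.8 205.7]
3.0 [404.8 283.  411.6 286.5] [419.5 211.7 427.  210.8]
3.4 [401.6 285.  408.4 288.5] [420.1 216.6 427.6 215.6]
3.8 [398.9 285.2 405.8 288.7] [421.  220.5 428.6 219.6]
4.2 [397.2 283.3 404.1 286.9] [422.1 223.  429.7 222.1]
4.6 [396.6 279.8 403.5 283.3] [423.  223.5 430.8 222.6]
5.0 [397.2 275.  404.2 278.5] [423.7 221.9 431.5 221. ]
5.4 [399.  269.8 406.1 273.3] [424.  218.5 431.9 217.6]
5.8 [401.6 265.1 408.7 268.5] [423.7 213.7 431.6 212.8]
6.2 [404.6 261.5 411.6 264.9] [422.9 208.4 430.9 207.5]
0 [array([329.4, 244.8]), array([323. , 195.9])]
1 [array([328.7, 244.9]), array([322.4, 196. ])]
2 [array([328., 245.]), array([321.7, 196. ])]
3 [array([327.3, 245.1]), array([321.1, 196.1])]
4 [array([326.7, 245.1]), array([320.4, 196.2])]
lid top [0.54040603 0.11546862 0.1248    ]
seat [0.53589589 0.11047594 0.1108    ] [304.44718664 219.41416162] [315.72620811 210.89757601]
[('side', [{'box': [303.5, 206.2, 21.8, 14.4], 'p': 0.84}]), ('top', [{'box': [284.9, 206.0, 29.9, 24.8], 'p': 0.84}])]
```

Run:
```python
from h import *
from scipy.optimize import least_squares
fs={c:grab_frame(c) for c in("side","top")}
C=[(-.16,.16),(.16,.16),(.16,-.16),(-.16,-.16)]
top=[(273.3,296.7),(260,171.7),(382.7,158.3),(402.3,280.7)]
T,S="top","side"
def model(p):
    q=p[3]; j=.009+.00159*q
    L=[(T,(*c[:1],c[1]+p[4],.026),u) for c,u in zip(C,top)]
    L+=[(S,(c[0],c[1]+p[4],.026),u) for c,u in [((-.16,.16),(247,253)),((.16,-.16),(414,250.8)),((-.16,-.16),(338,306.3))]]
    L+=[(T,knob(q),(414.5,205.5)),(T,knob(q,-.019),(423.3,203.3)),(S,knob(q),(404.5,274.7)),(S,knob(q,-.019),(412.5,279))]
    L+=[(T,(-.06,j,.09),(324,245.5)),(T,(.06,j,.09),(318.3,198)),(T,(0,-.153,.09),(387.5,213.9))]
    return L
def res(p): return np.concatenate([proj(fs[c],bw(p,P))-np.array(u) for c,P,u in model(p)])
for q0 in (2.3,4.5):
    s=least_squares(res,[.543,.06,.12,q0,0],loss="soft_l1"); print(s.cost,s.x.round(4)); print(s.fun.reshape(-1,2).round(1).tolist())
b=s.x
print("seat",bw(b,(0,.06,.11)),bw(b,knob(b[3])))
# lid: centre of top disc & side
X=tri([fs[T],fs[S]],[(240+184/3,130+263/3),(235+320/4,190+80/4)]); print("lidtop tri",X)
```

```text
8.654955607402362 [ 0.5412  0.0618  0.1251  2.3741 -0.0112]
[[-0.9, 0.8], [-0.8, 0.4], [0.9, -0.5], [0.2, 0.7], [-1.2, -1.5], [1.6, 0.3], [0.3, 1.0], [0.6, -0.7], [-0.6, 0.6], [1.1, 0.6], [-0.2, -0.3], [-0.9, 0.5], [-1.3, -1.0], [1.5, -0.9]]
70.50088628283578 [ 0.5434  0.0563  0.1345  4.9425 -0.0051]
[[-0.5, 0.7], [-1.6, 0.5], [-0.0, -1.6], [0.5, -0.6], [-0.9, -1.3], [1.6, -0.5], [1.6, 0.6], [6.9, 16.0], [5.9, 17.2], [-8.6, -0.3], [-9.6, -1.2], [0.0, -0.2], [-0.9, -1.6], [3.7, -2.4]]
seat [0.53538241 0.11571101 0.11      ] [ 0.54247066 -0.16905124  0.07829907]
lidtop tri [0.54019147 0.11794485 0.12282788]
```

The fit is consistent to about 1 px: board (0.541, 0.062, yaw 0.125), crank q ≈ 2.37. I'm moving over the knob, aiming for TCP xy ≈ (0.593, -0.169) and tool y along board x.

arm_command(moves=[[[22,-35,0],-0.06],[[22,-35,0],-0.06],[[22,-35,0],-0.06],[[22,-35,0],-0.06],[[22,-35,0],-0.06]], hand=60, squeeze=40)

```text
clock: 2.02
position: [0.2565, 0.3536, 0.2389]
orientation: [0.282, 0.96, 0.0, 0.0]
wrist_force: [0.8, 0.6, 0.4]
width: 0.689
finger_force: 0.0
```

arm_command(moves=[[[22,-35,0],-0.06],[[22,-35,0],-0.06],[[22,-35,0],-0.06],[[22,-35,0],-0.06],[[22,-35,0],-0.06]])

```text
clock: 2.43
position: [0.3667, 0.1784, 0.239]
orientation: [0.422, 0.907, 0.0, 0.0]
wrist_force: [0.6, 0.8, -0.0]
width: 0.68
finger_force: 0.0
```

arm_command(moves=[[[22,-35,0],-0.06],[[22,-35,0],-0.06],[[22,-35,0],-0.06],[[22,-35,0],-0.06],[[22,-35,0],-0.06]])

```text
clock: 2.85
position: [0.4767, 0.0031, 0.2389]
orientation: [0.553, 0.833, 0.0, 0.0]
wrist_force: [-0.0, 0.6, 0.8]
width: 0.683
finger_force: 0.0
```

arm_command(moves=[[[22,-34,0],-0.06],[[22,-34,0],-0.06],[[22,-34,0],-0.06],[[22,-34,0],-0.06],[[22,-34,0],-0.04]])

```text
clock: 3.27
position: [0.5868, -0.1667, 0.2387]
orientation: [0.664, 0.748, 0.0, 0.0]
wrist_force: [0.8, -0.4, 0.4]
width: 0.682
finger_force: 0.0
```

arm_command(moves=[[[6,0,-40],0],[[0,0,-40],0],[[0,0,-30],0],[[0,0,0],0],[[0,0,0],0]])

```text
clock: 3.68
position: [0.5919, -0.1647, 0.1285]
orientation: [0.663, 0.749, -0.0, -0.001]
wrist_force: [0.4, 0.5, 0.6]
width: 0.683
finger_force: 0.0
```

Run:
```python
from h import *
fs={c:grab_frame(c) for c in("side","top")}
print(sense()["position"])
tcp=np.array(sense()["position"])
for c in fs: print(c,proj(fs[c],tcp).round(1),mark_of(c,"crank_knob")[:1])
s=cv2.resize(fs["side"]["img"][200:310,330:440,::-1],(500,500),interpolation=cv2.INTER_CUBIC)
t=cv2.resize(fs["top"]["img"][160:250,370:460,::-1],(300,300),interpolation=cv2.INTER_CUBIC)
t=cv2.copyMakeBorder(t,0,200,0,0,cv2.BORDER_CONSTANT)
cv2.imwrite("pics/c.png",np.hstack([s,t]))
```

```text
[ 0.59309074 -0.1651253   0.13124164]
side [411.8 246.9] [{'uv': [404.5, 275.2], 'p': 0.69}]
top [423.4 195.2] [{'uv': [136.8, 234.5], 'p': 0.48}]
```

View pics/c.png

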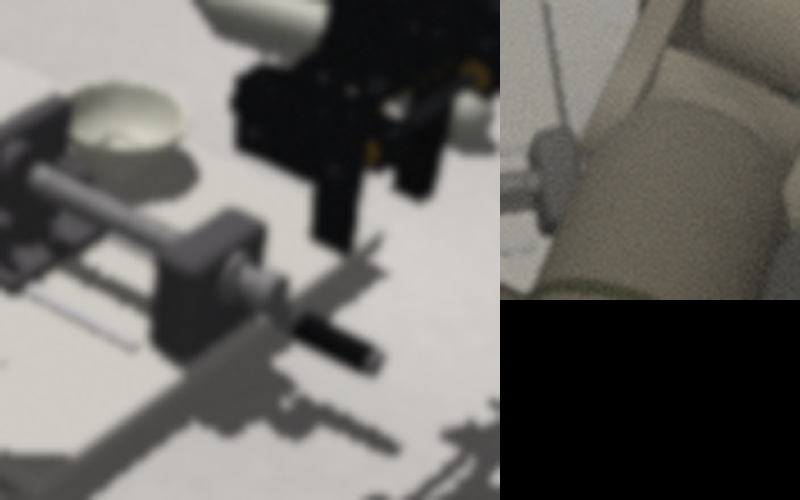

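The arm blocks the top view. In the side view the fingertips at (403,254) and (421,244) straddle the knob line, and the knob is at (404.5,275). Descending around it.

arm_command(moves=[[[0,-4,-30],0],[[0,0,-30],0],[[0,0,-30],0],[[0,0,-7],0],[[0,0,0],0]])

```text
clock: 4.3
position: [0.5918, -0.1686, 0.0313]
orientation: [0.663, 0.749, -0.0, -0.001]
wrist_force: [0.6, 0.6, 0.1]
width: 0.68
finger_force: 0.0
```

arm_command(moves=[[[0,0,0],0],[[0,0,0],0],[[0,0,0],0],[[0,0,0],0]], hand=0)

```text
clock: 4.63
position: [0.5927, -0.169, 0.0333]
orientation: [0.663, 0.749, 0.0, 0.001]
wrist_force: [0.3, 0.2, -0.2]
width: 0.403
finger_force: 0.0
```

arm_command(moves=[[[0,0,0],0],[[0,0,0],0],[[0,0,0],0],[[0,0,0],0],[[0,0,0],0]])

```text
clock: 5.05
position: [0.5924, -0.1688, 0.032]
orientation: [0.663, 0.749, 0.0, 0.0]
wrist_force: [1.7, 0.6, 0.8]
width: 0.205
finger_force: 40.0
```

Run:
```python
from h import *
f=grab_frame("side"); s=sense()
print(s["width"]*88.1,s["finger_force"],np.round(s["position"],4),np.round(s["wrist_force"],1),np.round(s["wrist_torque"],2))
print(mark_of("side","crank_knob")[:1])
cv2.imwrite("pics/d.png",cv2.resize(f["img"][220:310,350:460,::-1],(733,600),interpolation=cv2.INTER_CUBIC))
# path table: per 0.5 rad, world shifts in mm
b=(.5412,.0618,.125)
```

```text
17.918708490556558 39.998432993888855 [ 0.5924 -0.1688  0.032 ] [1.9 0.9 1.1] [-0.01 -0.16  0.01]
[]
```

View pics/d.png

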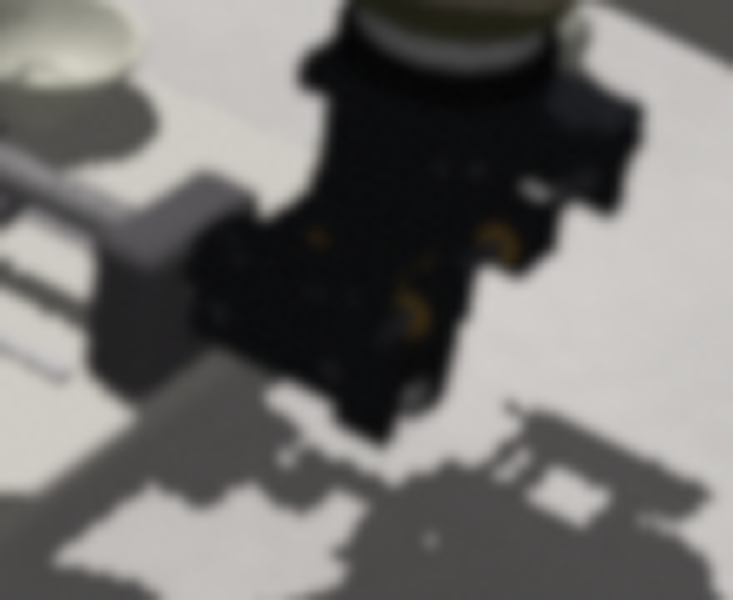

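Gripped: opening about 18 mm, 40 N, small wrist load. In the view the fingertip end is at crop (380,435), with the gripper body clear of the nut block at (170,270). Now the turning increments.

Run:
```python
import numpy as np
q=2.374+.4*np.arange(0,24); c,s=np.cos(.125),np.sin(.125)
P=np.c_[32*np.sin(q),1.59*q,32*np.cos(q)]
W=np.c_[c*P[:,0]-s*P[:,1],s*P[:,0]+c*P[:,1],P[:,2]]
for a,d in zip(q[1:],np.diff(W.round(1),axis=0)): print(a.round(2),d.round(1).tolist())
```

```text
2.77 [-10.7, -0.7, -6.9]
3.17 [-12.6, -0.9, -2.1]
3.57 [-12.3, -0.9, 2.9]
3.97 [-10.3, -0.7, 7.6]
4.37 [-6.5, -0.2, 10.9]
4.77 [-1.8, 0.4, 12.6]
5.17 [3.1, 1.1, 12.3]
5.57 [7.7, 1.6, 10.0]
5.97 [11.0, 2.0, 6.2]
6.37 [12.4, 2.2, 1.4]
6.77 [12.0, 2.2, -3.7]
7.17 [9.7, 1.8, -8.1]
7.57 [5.7, 1.4, -11.3]
7.97 [0.9, 0.7, -12.6]
8.37 [-4.0, 0.2, -12.1]
8.77 [-8.4, -0.4, -9.6]
9.17 [-11.4, -0.8, -5.5]
9.57 [-12.7, -1.0, -0.6]
9.97 [-12.0, -0.8, 4.3]
10.37 [-9.3, -0.6, 8.7]
10.77 [-5.2, 0.0, 11.6]
11.17 [-0.4, 0.6, 12.7]
11.57 [4.6, 1.2, 11.8]
```

arm_command(moves=[[[-3,0,-3],0],[[-4,0,-3],0],[[0,0,0],0]])

```text
clock: 5.4
position: [0.5857, -0.1692, 0.0272]
orientation: [0.663, 0.749, 0.0, 0.002]
wrist_force: [0.1, 1.9, 13.4]
width: 0.203
finger_force: 40.0
```

arm_command(moves=[[[-8,-1,-2],0],[[-8,-1,0],0],[[-12,-1,3],0],[[0,0,0],0]])

```text
clock: 5.73
position: [0.5587, -0.1715, 0.0289]
orientation: [0.663, 0.749, 0.002, 0.003]
wrist_force: [7.4, 7.0, 9.7]
width: 0.208
finger_force: 40.0
```

arm_command(moves=[[[-10,1,9],0],[[-6,0,11],0],[[-2,0,13],0],[[0,0,0],0]])

```text
clock: 6.07
position: [0.5412, -0.1716, 0.0616]
orientation: [0.663, 0.749, 0.001, 0.003]
wrist_force: [9.4, -2.6, -1.1]
width: 0.203
finger_force: 40.0
```

arm_command(moves=[[[4,1,12],0],[[8,1,10],0],[[11,2,6],0],[[12,2,2],0],[[0,0,0],0]])

```text
clock: 6.48
position: [0.574, -0.1652, 0.0897]
orientation: [0.662, 0.749, -0.001, -0.001]
wrist_force: [-3.4, -2.9, 4.5]
width: 0.201
finger_force: 40.0
```

arm_command(moves=[[[12,1,-3],0],[[10,2,-8],0],[[6,1,-11],0],[[1,1,-12],0],[[0,0,0],0]])

```text
clock: 6.9
position: [0.6038, -0.1588, 0.0545]
orientation: [0.663, 0.749, 0.001, 0.0]
wrist_force: [6.7, 6.0, 0.5]
width: 0.206
finger_force: 40.0
```

arm_command(moves=[[[-3,1,-12],0],[[-8,0,-10],0],[[-11,0,-6],0],[[-13,-1,0],0],[[0,0,0],0]])

```text
clock: 7.32
position: [0.5673, -0.1607, 0.0271]
orientation: [0.663, 0.749, -0.0, 0.001]
wrist_force: [1.9, -3.9, -6.8]
width: 0.206
finger_force: 40.0
```

arm_command(moves=[[[-12,-1,4],0],[[-9,-1,8],0],[[-4,0,11],0],[[0,0,0],0]], squeeze=60)

```text
clock: 7.65
position: [0.5417, -0.1623, 0.0506]
orientation: [0.663, 0.749, -0.001, -0.001]
wrist_force: [-3.6, -5.8, -6.3]
width: 0.197
finger_force: 60.0
```

arm_command(moves=[[[0,0,6],0],[[0,0,6],0],[[0,0,0],0]])

```text
clock: 7.9
position: [0.5408, -0.162, 0.0608]
orientation: [0.663, 0.749, -0.002, -0.003]
wrist_force: [-5.7, -7.3, -12.9]
width: 0.197
finger_force: 60.0
```

arm_command(moves=[[[-1,-1,3],0],[[0,0,3],0],[[0,0,0],0]])

```text
clock: 8.15
position: [0.5412, -0.1618, 0.0671]
orientation: [0.663, 0.749, -0.0, -0.002]
wrist_force: [1.3, 1.7, -21.8]
width: 0.194
finger_force: 60.0
```

arm_command(moves=[[[1,0,3],0],[[0,0,2],0],[[0,0,0],0],[[0,0,0],0]])

```text
clock: 8.48
position: [0.5428, -0.1614, 0.0726]
orientation: [0.663, 0.749, 0.0, -0.002]
wrist_force: [4.2, 4.9, -25.8]
width: 0.203
finger_force: 60.0
```

Run:
```python
from h import *
f=grab_frame("side"); s=sense()
print(s["clock"],s["width"]*88.1,np.round(s["position"],4),np.round(s["wrist_force"],1))
for n in("jaw","jar","lid"): print(n,mark_of("side",n)[:1])
cv2.imwrite("pics/e.png",cv2.resize(f["img"][195:305,280:430,::-1],(800,587),interpolation=cv2.INTER_CUBIC))
b=(.5412,.0618,.125)
for q in(10.5,11.3): print(proj(f,bw(b,(0,.009+.00159*q,.026))))
```

```text
8.5333 17.519155401996297 [ 0.5428 -0.1615  0.0726] [  3.9   5.  -25.7]
jaw [{'uv': [320.8, 245.9], 'p': 0.64}]
jar [{'uv': [313.8, 243.2], 'p': 0.57}]
lid [{'uv': [313.1, 217.5], 'p': 0.6}]
[320.95064809 245.93161152]
[320.60129788 245.7498792 ]
```

View pics/e.png

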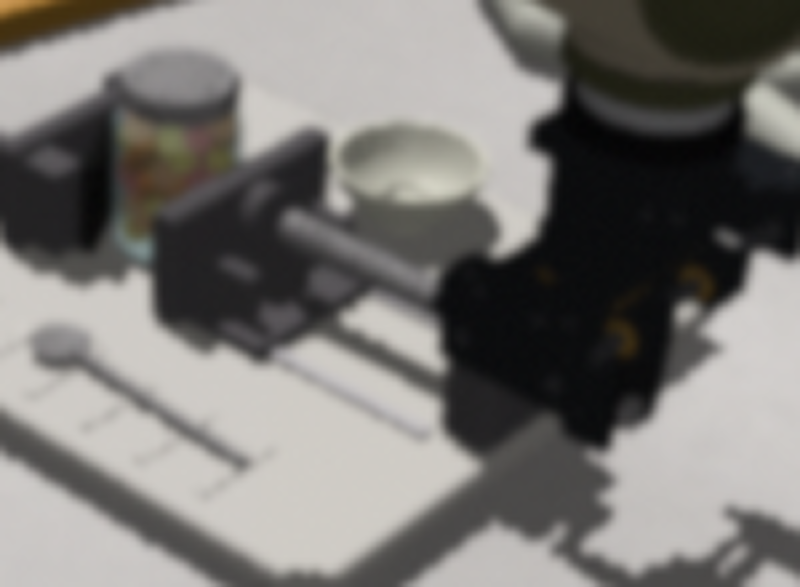

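The jar now stands between the V and the pad, with the pad at crop (240,190) touching its side, and the bystanders are in place. I'll push a little further to confirm that the force climbs.

arm_command(moves=[[[1,0,2],0],[[1,0,2],0],[[0,0,0],0],[[0,0,0],0]])

```text
clock: 9.02
position: [0.5444, -0.1611, 0.076]
orientation: [0.663, 0.749, 0.0, -0.002]
wrist_force: [5.4, 4.8, -30.1]
width: 0.198
finger_force: 60.0
```

That gives about 24 N tangential at the knob, so the jar is clamped firmly. I'm relaxing slightly, opening and lifting off.

arm_command(moves=[[[-1,0,-2],0],[[0,0,0],0],[[0,0,0],0],[[0,0,0],0]], hand=50)

```text
clock: 9.35
position: [0.5452, -0.1636, 0.0777]
orientation: [0.663, 0.749, 0.0, 0.002]
wrist_force: [-0.0, -0.8, 0.7]
width: 0.477
finger_force: 0.0
```

arm_command(moves=[[[0,0,20],0],[[0,0,40],0],[[0,0,40],0],[[0,30,20],0],[[0,40,0],0]], hand=80)

```text
clock: 9.77
position: [0.5463, -0.095, 0.202]
orientation: [0.664, 0.748, 0.002, 0.006]
wrist_force: [0.5, 0.2, -0.6]
width: 0.856
finger_force: 0.0
```

Run:
```python
from h import *
fs={c:grab_frame(c) for c in("side","top")}; s=sense(); print(s["clock"],np.round(s["position"],4))
for n in("lid","jar","crank_knob","jaw"):
    m={c:mark_of(c,n)[:1] for c in fs}; print(n,{c:(np.round(m[c][0]["uv"],1).tolist(),round(m[c][0]["p"],2)) for c in m if m[c]},end=" ")
    if all(m.values()): print(tri(list(fs.values()),[m[c][0]["uv"] for c in fs]).round(4))
    else: print()
b=(.5412,.0618,.125)
for q in(10.9,11.1,11.3,11.5): print(q,proj(fs["side"],bw(b,knob(q))))
print("seat",bw(b,(0,.06,.1108)))
for c in fs: print(c,proj(fs[c],bw(b,(0,.06,.1248))).round(1),proj(fs[c],bw(b,(0,.06,.1108))).round(1))
s1=cv2.resize(fs["side"]["img"][195:295,270:420,::-1],(750,500),interpolation=cv2.INTER_CUBIC)
cv2.imwrite("pics/f.png",s1)
t1=cv2.resize(fs["top"]["img"][150:300,240:440,::-1],(800,600),interpolation=cv2.INTER_CUBIC)
cv2.imwrite("pics/g.png",t1)
```

```text
9.8667 [ 0.5444 -0.0892  0.1984]
lid {'side': ([312.0, 214.2], 0.71), 'top': ([294.9, 219.4], 0.64)} [0.5416 0.1331 0.1026]
jar {'side': ([314.9, 242.5], 0.87), 'top': ([299.7, 227.8], 0.58)} [0.5422 0.1231 0.0165]
crank_knob {'side': ([385.0, 276.3], 0.6)} 
jaw {'side': ([319.2, 246.4], 0.8)} 
10.9 [388.74779503 275.92770277]
11.1 [388.9283665  273.65036554]
11.3 [389.42120838 271.17488084]
11.5 [390.20274986 268.60283799]
seat [0.53371952 0.12133186 0.1108    ]
side [312.4 209.6] [312.3 214.2]
top [299.7 220.3] [299.9 221.6]
```

View pics/f.png

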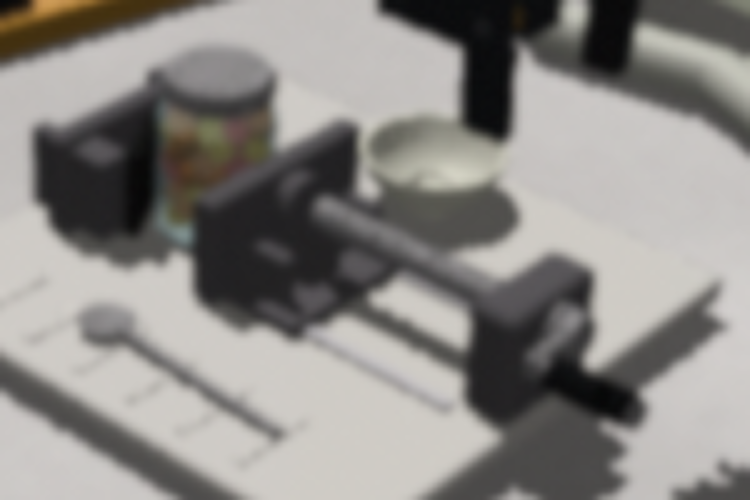

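View pics/g.png

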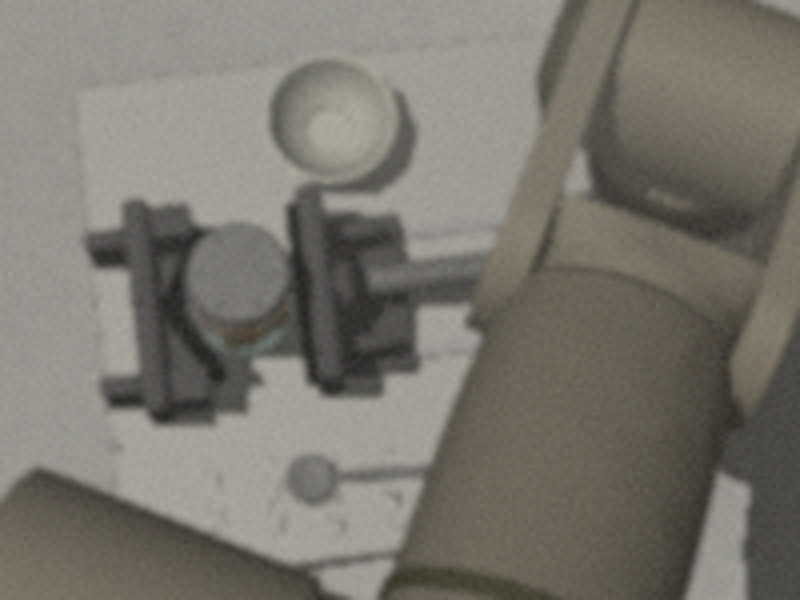

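The knob is now at about (389,273) in the side view and the jaw pad is against the jar. The lid top is at (299.3,220) in the top view, within 1 px of the predicted seated position. So the lid centre is at about (0.534, 0.121) and I'm moving over it.

arm_command(moves=[[[-2,35,0],0],[[-2,35,0],0],[[-2,35,0],0],[[-2,35,0],0],[[-2,35,0],0]], hand=82)

```text
clock: 10.68
position: [0.5339, 0.0832, 0.1957]
orientation: [0.663, 0.749, -0.0, -0.0]
wrist_force: [0.9, 0.1, -0.1]
width: 0.931
finger_force: 0.0
```

arm_command(moves=[[[0,35,-10],0],[[0,0,-20],0],[[0,0,0],0],[[0,0,0],0]])

```text
clock: 11.02
position: [0.5339, 0.1168, 0.1653]
orientation: [0.663, 0.749, -0.001, -0.001]
wrist_force: [-0.1, -1.4, 0.7]
width: 0.933
finger_force: 0.0
```

arm_command(moves=[[[0,4,-25],0],[[0,0,-25],0],[[0,0,-12],0],[[0,0,0],0],[[0,0,0],0]])

```text
clock: 11.43
position: [0.5348, 0.1201, 0.1046]
orientation: [0.663, 0.748, 0.0, 0.0]
wrist_force: [-0.5, -0.3, 0.9]
width: 0.931
finger_force: 0.0
```

Run:
```python
from h import *
f=grab_frame("side"); s=sense(); print(s["clock"],np.round(s["position"],4),np.round(s["wrist_force"],1))
cv2.imwrite("pics/h.png",cv2.resize(f["img"][170:260,260:380,::-1],(800,600),interpolation=cv2.INTER_CUBIC))
```

```text
11.4833 [0.535  0.1203 0.1051] [-0.4 -1.1  0.6]
```

View pics/h.png

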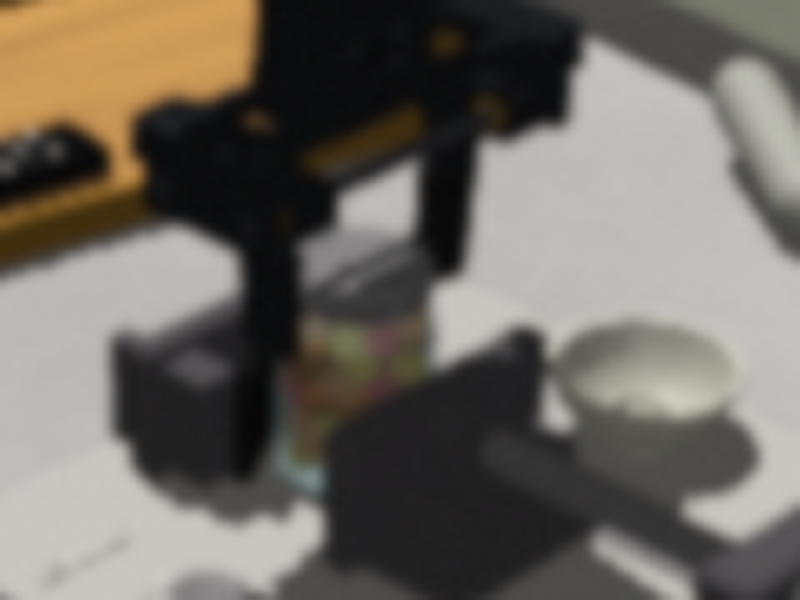

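The fingers straddle the lid, with tips at crop (272,350) and (445,270) and the lid centred at (365,280). Closing gently first to check the centring.

arm_command(moves=[[[0,0,0],0],[[0,0,0],0],[[0,0,0],0],[[0,0,0],0],[[0,0,0],0]], hand=40, squeeze=20)

```text
clock: 11.9
position: [0.5383, 0.1214, 0.1051]
orientation: [0.663, 0.749, 0.004, 0.004]
wrist_force: [17.2, 3.0, -6.9]
width: 0.681
finger_force: 20.0
```

arm_command(moves=[[[0,0,0],0],[[0,0,0],0],[[0,0,0],0]])

```text
clock: 12.15
position: [0.5382, 0.1214, 0.1051]
orientation: [0.663, 0.749, 0.004, 0.004]
wrist_force: [17.5, 2.8, -6.4]
width: 0.681
finger_force: 20.0
```

arm_command(moves=[[[3,0,0],0],[[0,0,0],0]])

```text
clock: 12.32
position: [0.5384, 0.1214, 0.105]
orientation: [0.663, 0.749, 0.001, 0.001]
wrist_force: [3.5, 2.2, 2.7]
width: 0.676
finger_force: 20.0
```

arm_command(moves=[[[1,0,0],0],[[0,0,0],0]], squeeze=60)

```text
clock: 12.48
position: [0.5385, 0.1214, 0.1049]
orientation: [0.663, 0.749, 0.001, 0.001]
wrist_force: [0.8, 1.8, 7.2]
width: 0.67
finger_force: 60.0
```

arm_command(moves=[[[0,0,0],0.1],[[0,0,0],0.1],[[0,0,0],0]])

```text
clock: 12.73
position: [0.5388, 0.1212, 0.1049]
orientation: [0.582, 0.813, 0.001, 0.001]
wrist_force: [1.6, -0.1, 6.0]
width: 0.674
finger_force: 60.0
```

```bash
python3 -c "
from h import *
s=sense();print(np.round(s['wrist_torque'],2),np.round(s['wrist_force'],1),np.round(s['orientation'],4),s['joint_positions'])"
```

```text
[ 0.01 -0.07  0.31] [ 1.6 -0.1  6. ] [5.824e-01 8.129e-01 8.000e-04 1.100e-03] [ 6.91060668e-03  5.16162592e-01  1.49332899e+00  5.73448322e-05
  1.12939566e+00 -3.20471062e-01]
```

arm_command(moves=[[[0,0,1],0.12],[[0,0,0],0.12],[[0,0,1],0.12],[[0,0,0],0]])

```text
clock: 13.07
position: [0.5389, 0.1212, 0.1055]
orientation: [0.427, 0.904, 0.001, 0.001]
wrist_force: [6.5, 2.8, -6.4]
width: 0.668
finger_force: 60.0
```

```bash
python3 -c "
from h import *
s=sense();print(np.round(s['wrist_torque'],2),np.round(s['wrist_force'],1),np.round(s['position'],4),s['width'])
f=grab_frame('side');cv2.imwrite('pics/i.png',cv2.resize(f['img'][170:260,260:380,::-1],(800,600),interpolation=cv2.INTER_CUBIC))"
```

```text
[ 0.34 -0.99  0.32] [ 6.5  2.8 -6.4] [0.5389 0.1212 0.1055] 0.6676695023338105
```

arm_command(moves=[[[1,0,0],0.12],[[0,0,0],0.12],[[0,0,0],0]])

```text
clock: 13.37
position: [0.5395, 0.1218, 0.106]
orientation: [0.316, 0.949, 0.001, 0.001]
wrist_force: [3.3, 5.3, -1.1]
width: 0.667
finger_force: 60.0
```

```bash
python3 -c "
from h import *
s=sense();print(np.round(s['wrist_torque'],2),np.round(s['wrist_force'],1),np.round(s['position'],4),s['width'])"
```

```text
[ 0.76 -0.55  0.09] [ 3.3  5.3 -1.1] [0.5395 0.1218 0.106 ] 0.6667986069444732
```

arm_command(moves=[[[0,1,0],0.12],[[0,0,1],0.12],[[0,0,0],0.12],[[0,0,0],0]])

```text
clock: 13.7
position: [0.5398, 0.1229, 0.1074]
orientation: [0.141, 0.99, 0.001, 0.001]
wrist_force: [2.6, 6.3, 0.6]
width: 0.672
finger_force: 60.0
```

```bash
python3 -c "
from h import *
s=sense();print(np.round(s['wrist_torque'],2),np.round(s['wrist_force'],1),np.round(s['position'],4),s['width'],2*np.arctan2(s['orientation'][1],s['orientation'][0])-np.pi/2)"
```

```text
[ 1.   -0.53  0.07] [2.6 6.3 0.6] [0.5398 0.1229 0.1074] 0.671803953337693 1.2883634048078805
```

arm_command(moves=[[[0,1,0],0.1],[[0,0,0],0.06],[[0,0,0],0]])

```text
clock: 13.95
position: [0.5399, 0.1235, 0.1073]
orientation: [0.063, 0.998, 0.0, 0.001]
wrist_force: [5.3, 4.0, 0.1]
width: 0.666
finger_force: 60.0
```

arm_command(moves=[[[0,0,1],0],[[0,0,1],0],[[0,0,0],0]])

```text
clock: 14.2
position: [0.5398, 0.1235, 0.1091]
orientation: [0.065, 0.998, 0.0, 0.001]
wrist_force: [5.9, 3.0, -1.5]
width: 0.669
finger_force: 60.0
```

arm_command(moves=[[[1,0,3],0],[[0,0,3],0],[[0,0,4],0],[[0,0,4],0],[[0,0,4],0]])

```text
clock: 14.62
position: [0.5398, 0.1231, 0.1273]
orientation: [0.064, 0.998, -0.0, -0.0]
wrist_force: [-0.2, -0.3, -0.3]
width: 0.67
finger_force: 60.0
```

arm_command(moves=[[[0,0,4],0],[[0,0,0],0],[[0,0,0],0],[[0,0,0],0],[[0,0,0],0]])

```text
clock: 15.03
position: [0.5399, 0.1232, 0.1306]
orientation: [0.064, 0.998, -0.0, -0.0]
wrist_force: [0.1, -0.2, -0.6]
width: 0.668
finger_force: 60.0
```

```bash
python3 -c "
from h import *
s=sense();print(np.round(s['wrist_torque'],2),np.round(s['wrist_force'],1),np.round(s['position'],4),s['width'])
f=grab_frame('side');cv2.imwrite('pics/j.png',cv2.resize(f['img'][170:260,260:380,::-1],(800,600),interpolation=cv2.INTER_CUBIC))"
```

```text
[0.02 0.02 0.04] [ 0.1 -0.2 -0.6] [0.5399 0.1232 0.1306] 0.6679131264579221
```

View pics/j.png

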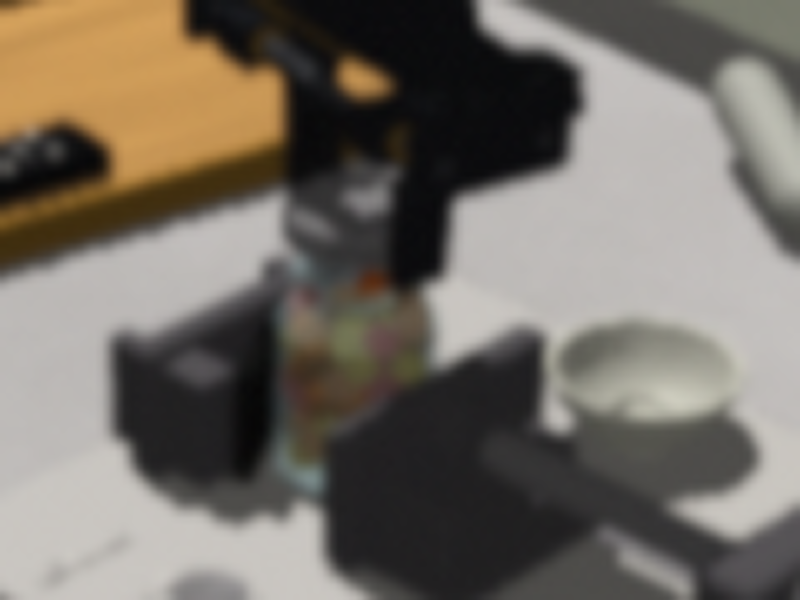

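The lid is off and held level over the jar, with its rim about 14 mm above the mouth. It sits at crop (340,215), the open jar stands clamped below at (355,370), and the dish and spoon are undisturbed.

```bash
python3 -c "
from plant import *
print(finish_job())"
```

```text
the job is handed in; nothing more can be done
None
```

The job is handed in: the crank was tightened to roughly 20–24 N at the knob, the lid was turned about 1.3 rad until it came free, and the gripper is holding it level about 14 mm above the mouth of the clamped jar.

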